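Cask plate over the ledge's end

TASK

With your fingertips, push the brass cask plate along the oak ledge towards the green tray until about a third of the plate's length sticks out over that end of the ledge, so that the next person can take it by its edge. Leave it lying flat on the ledge and straight along it, and take the hand away. Do not pick the plate up, and leave the grey plate and everything else where they are.

Things in the scene. Friction and masses are not known exactly. Their poses are not given: they have to be found in the camera images.
- ledge: Fixed dark oak ledge, a plank on two runners: 200 mm wide (its x), 300 mm long (its y), top face 60 mm above the table. Origin: centre of its footprint, on the table, so its two ends lie at y = -150 and +150 mm in its frame. Both ends are open and the top is smooth, with no rim. Its long direction runs across in front of the robot, turned by up to 0.25 rad.
- brass_plate: Loose brass plate, 60 mm wide (its x), 120 long (its y), 6 thick, 0.25 to 0.5 kg, flat on one half of the ledge's width, within 7 degrees of the ledge's long direction. Origin: centre of its underside. A few newtons at its end edge slide it; it stops with the push; a push off its middle or by one narrow tip turns it. Black corner dots and two black lines across, each 40 mm from its centre.
- grey_plate: Loose grey painted plate of the same size beside the brass one, on the other half of the ledge's width; to be left alone. Origin: centre of its underside.
- green_tray: Fixed green plastic tray, 150 x 100 x 35 mm, with some small steel blanks in it, on the table just off one of the ledge's two ends (about 25 mm gap; which end changes). Origin: centre of its underside. It marks the end to push towards.
- bung_tray: Fixed grey tray of the same size with white bungs (their tops 35 mm above the table), off the other end of the ledge. Origin: centre of its underside.
- bottle: Standing green wine bottle, 74 mm across, 235 mm tall, beyond the ledge. Origin: centre of its underside.
- glass: Standing wine glass, 76 mm across, 175 mm tall, beyond the ledge. Origin: centre of its foot.
- bung: Orange barrel bung, 44 mm across, 40 mm tall, standing on the table beyond the ledge. Origin: centre of its underside.
- mallet: Rubber mallet lying on the table, 260 mm long, to the robot's right. Origin: under the middle of the tool.
- weight: Small steel weight with a knob, 48 mm across, 55 mm tall, to the robot's left. Origin: centre of its underside.

How it is judged:
At the end, for the whole second after the job is handed in: Brass plate flat and at rest on the ledge, 26 to 54 mm of its 120 mm past the end beside the green tray, long side within 0.2 rad of the ledge's, centre within 85 mm of the ledge's centre line; grey plate within 15 mm of its start (((y of green_tray in the frame of ledge above 0 m and y of brass_plate in the frame of ledge between 0.116 and 0.144 m) or (y of green_tray in the frame of ledge below 0 m and y of brass_plate in the frame of ledge between -0.144 and -0.116 m)) and x of brass_plate in the frame of ledge between -0.085 and 0.085 m and z of brass_plate in the frame of ledge between 0.056 and 0.065 m and angle between the y axis of brass_plate and the y axis of ledge, either way round below 0.2 rad and angle between brass_plate's own z axis and vertical below 0.06 rad and linear speed of brass_plate below 0.01 m/s and distance of grey_plate from where it was at the start of the episode below 0.015 m); the robot touches nothing.
It fails at once if the brass plate is lifted 8 mm or more off the ledge (height (world z) of brass_plate above 0.068 m).
It fails at once if the brass plate falls off the ledge or is tipped (height (world z) of brass_plate below 0.045 m or angle between brass_plate's own z axis and vertical above 0.25 rad).
It fails at once if the grey plate is shifted more than 15 mm or lifted (distance of grey_plate from where it was at the start of the episode above 0.015 m or height (world z) of grey_plate above 0.068 m).
It fails at once if the bottle, glass, bung, mallet or weight is shifted more than 20 mm (distance of any of bottle, glass, bung, mallet, weight from where it was at the start of the episode above 0.02 m).
It also fails if it takes over 51 s, if anything falls off the work surface, if the arm or the gripper's body presses on something with over 40 N, if the wrist force passes 120 N, or if a joint passes its speed limit or range.

ROBOT

A 6-joint arm with a two-finger parallel gripper is mounted at the origin on the work surface. World frame = base frame: x ahead of the robot, y to its left, z up, the work surface at z = 0. Lengths are in m, angles in rad, forces in N, time in s.
With the tool pointing down it reaches from about 0.275 to 0.725 m from the base axis. Payload 5.6 kg.
Tool frame: the origin (TCP) lies between the finger pads; the fingertips stand 14 mm ahead of it and the grasp point (between the pads) lies 5 mm behind it; z points along the fingers, y is the line along which they close (so a half turn about z gives the same grasp; the last joint's range is limited). The gripper opens to 85 mm and grips with 20 to 120 N. Pads are 22 mm wide; open, the fingers measure 114 mm over their backs; the gripper's body (76 mm by 85 mm) begins 54 mm behind the grasp point. The pads swing forward as they close: fully open they stand 13 mm farther back than shut.
Start: joints at [1.484, 0.255, 0.108, 0, -1.424, -0.285], TCP at [0.2, 0.512, 0.245] pointing down, gripper open.
Joint ranges: [-2.95, 2.95], [-1.21, 1.97], [-1.09, 1.5], [-2.87, 1.71], [-2.94, -0.07], [-3.05, 3.05]. Speed limits (rad/s): [2.57, 2.57, 3.14, 3.14, 3.14, 3.14].

INTERFACE

Orientations are given as a unit quaternion [x, y, z, w].
In Python, from bench import sensors, eyes, sign_off, nets gives the robot as it stands.
- The arm moves only by the tool step_arm, never from a script. Its arguments are lists of equal length, an entry for each row: "delta_pos": the shift along the tool's x, y, z in m, a list of three; "rot": the turn, a rotation vector about the tool's x, y, z in degrees, a list of three. A call has 1 to 12 rows; each row is the pose to reach, as a shift and turn from the pose commanded when the call began, along the tool's axes at that moment; what a row does not reach only later rows make up. A row lasts 1/12 s, in which the tool goes at most 41.7 mm and 7.16 degrees, less where a joint would pass 70% of its speed; a pose out of reach is approached as far as the arm can. A call with a gripper value outside its range is refused whole. "gripper" is the opening, from 0 (shut) to 1 (fully open), set as the call begins (left out, the last holds). The fingers move at their own pace and stop on an object; "grip_force" is the grip in N (left out, the last holds). Time passes only in rows, so rows that repeat a pose let the fingers close. It gives the time, the measured TCP pose, the force and the opening at its end, in the units of the state.
- sensors.read_state(): the state, without advancing time (a new reading comes with each control period).
- eyes.read_camera(name): name is "scene" or "top" or "wrist"; returns the picture (384x512x3 uint8, red, green, blue); there is no depth.
- eyes.camera_params(name): a dict with "fx", "fy", "cx", "cy" (pixels), "rvec" (rotation vector, rad) and "tvec" (3), from world to camera coordinates, as OpenCV has them. Camera axes: x right, y down, z forward; pixel columns grow to the right and rows downward; lengths in m; the calibration is good to about 2 mm. The wrist camera is an equidistant fisheye: a pixel r from the principal point sees the ray r / f radians off the axis. A picture is of the moment at which its call begins: read the wrist's pose just before it. camera_params takes no time and is no camera call; for the wrist camera it gives the pose at the moment of the call.
- sign_off(): hands the job in, once; it reports no verdict.
Trained networks look in the newest picture that a camera, given by its name, has taken for a name from the list of things; names that differ only in an ending like _2 or _b are one class to them, and where a whole thing is asked for, a point or a joint stands for the part that bears it (a point fixed in the world has none). Each returns a list of dicts, best first, with "score" (0 to 1); they miss things now and then, are a little off and sometimes report something else, mostly with a low value. They report only what shows in the picture. A call takes as long as a camera call.
- nets.trace(camera, thing): "pixels" (384x512 bool, what is visible of it) and "xy" ([column, row] in pixels, amid what is visible of it).
The state is a dict: "time_s": time; "qpos": joint angles; "qd": joint speeds; "effort": joint torques, N m; "position": TCP position; "tool_rot": TCP orientation; "force": force on the tool from outside, world axes, zero at the start; "wrist_torque": the same for the moment, N m; "opening": finger opening in m.
Only numpy, scipy, OpenCV 4.12 (cv2) and the standard library are available. Lean on these libraries where they do the work, as an engineer would, in place of code of your own. Each camera call takes 0.05 s, during which the arm holds its last target. There are 200 camera calls.

## Working session

There is one attempt and no reset: what is moved stays moved. The work goes in short steps, Python scripts to look and compute and a tool call to move; the robot and the scene stay as the last step left them, time stands still between calls to the robot, and variables do not carry over. Pictures are saved under pics/ and viewed, on a budget of 10 in all, crops included, one or two more only if the job needs it, and the job is handed in when it is done.

Besides the shell and the picture viewer there is one more tool, called after "Request:" by a JSON object that holds its "op" and its "data". step_arm: Moves the arm, as the interface text tells. Its arguments: {"type":"object","properties":{"delta_pos":{"type":"array"},"rot":{"type":"array"},"gripper":{"type":"number"},"grip_force":{"type":"number"}},"required":["delta_pos","rot"]}

```bash
mkdir -p pics; cat > h.py <<'E'
import numpy as np, cv2
from bench import sensors, eyes, nets
from scipy.spatial.transform import Rotation as R
def ray(cam,uv,p=None):
    p=p or eyes.camera_params(cam); Rm=cv2.Rodrigues(np.array(p['rvec'],float))[0]; t=np.array(p['tvec'],float).ravel()
    x=(uv[0]-p['cx'])/p['fx']; y=(uv[1]-p['cy'])/p['fy']
    if cam=='wrist':
        r=np.hypot(x,y); s=np.sin(r)/r if r>1e-9 else 1; d=np.array([x*s,y*s,np.cos(r)])
    else: d=np.array([x,y,1.])
    return -Rm.T@t, Rm.T@(d/np.linalg.norm(d))
def atz(cam,uv,z,p=None):
    o,d=ray(cam,uv,p); return o+d*(z-o[2])/d[2]
def tri(rs):
    A=sum(np.eye(3)-np.outer(d,d) for o,d in rs); b=sum((np.eye(3)-np.outer(d,d))@o for o,d in rs)
    return np.linalg.solve(A,b)
def save(im,n): cv2.imwrite('pics/'+n,cv2.cvtColor(im,cv2.COLOR_RGB2BGR))
E
python3 - <<'E'
from h import *
s=sensors.read_state();print(s)
for c in('top','scene'):
    save(eyes.read_camera(c),c+'0.png')
    for n in('brass_plate','grey_plate','ledge','green_tray','bung_tray'):
        for r in nets.trace(c,n)[:1]:
            m=r['pixels'].astype(np.uint8)
            q=cv2.boxPoints(cv2.minAreaRect(cv2.findNonZero(m)))
            print(c,n,round(r['score'],2),np.round(r['xy']),m.sum(),q.round().tolist())
            if c=='top':
                z={'brass_plate':.066,'grey_plate':.066,'ledge':.06}.get(n,.035)
                print('   ',[atz(c,u,z)[:2].round(3).tolist() for u in q])
E
```

```text
{'time_s': 0.0, 'qpos': array([ 1.48362521e+00,  2.55762556e-01,  1.07009909e-01, -4.54915176e-04,
       -1.42394495e+00, -2.84617846e-01]), 'qd': array([ 2.23558590e-04, -3.86112610e-04,  6.90153926e-04,  1.49984997e-03,
        1.20971566e-04, -6.77296522e-05]), 'effort': array([ 5.78060517e-04, -3.86620688e+01,  2.37943500e+01,  5.36487892e+00,
       -6.02024040e-03,  9.44244363e-06]), 'position': array([0.19957612, 0.51199879, 0.24439274]), 'tool_rot': array([ 9.82764661e-01, -1.84858506e-01, -1.30184508e-04,  9.68182364e-04]), 'force': array([0.4893209 , 0.96288698, 0.04494419]), 'wrist_torque': array([ 0.05520487, -0.02058787,  0.03098544]), 'opening': 0.08563909582672447}
top brass_plate 0.9 [249. 188.] 576 [[231.0, 180.0], [266.0, 179.0], [266.0, 196.0], [232.0, 197.0]]
    [[0.634, 0.053], [0.637, -0.063], [0.578, -0.064], [0.576, 0.052]]
top grey_plate 0.56 [260. 213.] 637 [[243.0, 211.0], [278.0, 204.0], [282.0, 221.0], [246.0, 228.0]]
    [[0.53, 0.017], [0.551, -0.102], [0.492, -0.112], [0.471, 0.006]]
top ledge 0.62 [255. 200.] 4071 [[207.0, 180.0], [295.0, 165.0], [3
[... 254 characters left out ...]
[0.459, 0.23]]
top bung_tray 0.77 [320. 198.] 1384 [[300.0, 178.0], [332.0, 171.0], [341.0, 214.0], [309.0, 221.0]]
    [[0.644, -0.182], [0.665, -0.295], [0.513, -0.319], [0.492, -0.207]]
scene brass_plate 0.78 [272. 202.] 841 [[249.0, 197.0], [291.0, 187.0], [295.0, 207.0], [253.0, 216.0]]
scene grey_plate 0.65 [252. 173.] 745 [[229.0, 172.0], [269.0, 162.0], [274.0, 180.0], [233.0, 190.0]]
scene ledge 0.98 [262. 193.] 4984 [[202.0, 176.0], [305.0, 146.0], [323.0, 209.0], [220.0, 239.0]]
scene green_tray 0.83 [335. 182.] 1797 [[306.0, 167.0], [339.0, 150.0], [363.0, 199.0], [329.0, 215.0]]
scene bung_tray 0.7 [183. 218.] 1765 [[161.0, 196.0], [195.0, 186.0], [209.0, 235.0], [175.0, 245.0]]
```

```bash
python3 - <<'E'
import cv2,numpy as np
a=cv2.imread('pics/top0.png')[120:290,130:370];b=cv2.imread('pics/scene0.png')[90:300,120:400]
a=cv2.resize(a,None,fx=2.5,fy=2.5,interpolation=2);b=cv2.resize(b,(600,450))[:175]
cv2.imwrite('pics/v1.png',a)
from h import *
eyes.read_camera('top')
for n,z in(('bottle',.235),('glass',.175),('bung',.04),('mallet',.02),('weight',.05)):
    for r in nets.trace('top',n)[:1]: print(n,round(r['score'],2),atz('top',r['xy'],z/2)[:2].round(3))
E
```

```text
bottle 0.86 [0.776 0.159]
glass 0.62 [0.409 0.367]
bung 0.46 [ 0.779 -0.05 ]
mallet 0.74 [ 0.536 -0.439]
weight 0.47 [0.416 0.387]
```

View pics/v1.png

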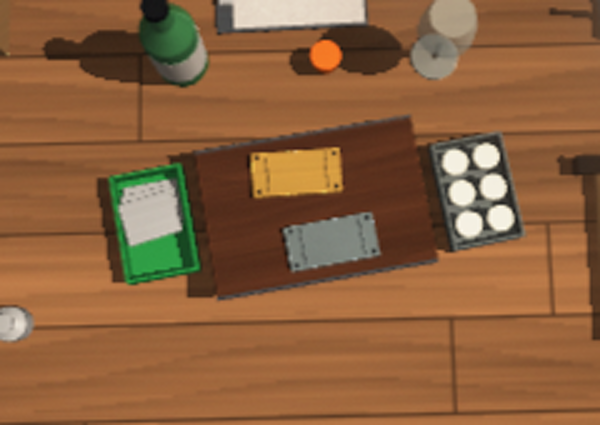

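Request:
{"op": "step_arm", "data": {"delta_pos": [[0.025,0.018,0],[0.05,0.036,0],[0.08,0.056,0],[0.11,0.077,0],[0.14,0.098,0],[0.17,0.119,0],[0.2,0.14,0],[0.23,0.16,0],[0.26,0.18,0],[0.285,0.2,0],[0.3,0.21,0],[0.307,0.215,0]], "rot": [[0,0,2.5],[0,0,5],[0,0,7.5],[0,0,10],[0,0,13],[0,0,16],[0,0,19],[0,0,22],[0,0,25],[0,0,28],[0,0,30],[0,0,30]], "gripper": 0.33}}

```text
time_s: 1.9
position: [0.4087, 0.1986, 0.2455]
tool_rot: [0.901, -0.435, 0.0, -0.0]
force: [0.3, -0.2, -0.2]
opening: 0.0282
```

Request:
{"op": "step_arm", "data": {"delta_pos": [[0.03,0.002,0],[0.06,0.005,0.005],[0.095,0.008,0.01],[0.13,0.01,0.015],[0.165,0.013,0.02],[0.2,0.016,0.025],[0.235,0.019,0.03],[0.27,0.022,0.035],[0.305,0.025,0.04],[0.34,0.028,0.045],[0.36,0.03,0.045],[0.371,0.03,0.045]], "rot": [[0,0,2.5],[0,0,5],[0,0,7.5],[0,0,10],[0,0,12.5],[0,0,15],[0,0,18],[0,0,21],[0,0,24],[0,0,27],[0,0,29],[0,0,29.6]]}}

```text
time_s: 2.9
position: [0.617, -0.1097, 0.1988]
tool_rot: [0.76, -0.65, -0.001, 0.001]
force: [-0.5, -0.1, -0.6]
opening: 0.0279
```

```bash
cat > look.py <<'E'
from h import *
import sys
s=sensors.read_state(); p=eyes.camera_params('wrist'); im=eyes.read_camera('wrist'); save(im,sys.argv[1])
print(s['time_s'],s['position'].round(4),s['tool_rot'].round(4),s['force'].round(1),'toolx ang',2*np.arctan2(s['tool_rot'][1],s['tool_rot'][0]))
for n,z in(('brass_plate',.066),('grey_plate',.066),('ledge',.06)):
    for r in nets.trace('wrist',n)[:1]:
        m=r['pixels'].astype(np.uint8); c=max(cv2.findContours(m,0,1)[0],key=cv2.contourArea)
        w=np.array([atz('wrist',u,z,p)[:2] for u in c[:,0].astype(float)],np.float32)
        rc=cv2.minAreaRect(w); print(n,round(r['score'],2),r['xy'],'c',np.round(rc[0],4),'size',np.round(rc[1],4),'ang',rc[2],cv2.boxPoints(rc).round(4).tolist())
E
python3 look.py w1.png
```

```text
2.9 [ 0.617  -0.1097  0.1988] [ 7.600e-01 -6.499e-01 -6.000e-04  8.000e-04] [-0.5 -0.1 -0.6] toolx ang -1.4149232568576737
grey_plate 0.77 [353.8, 224.6] c [ 0.5127 -0.0748] size [0.0614 0.074 ] ang 9.906869888305664 [[0.47609999775886536, -0.043699998408555984], [0.48890000581741333, -0.11659999936819077], [0.5493000149726868, -0.10599999874830246], [0.5365999937057495, -0.03310000151395798]]
ledge 0.72 [295.0, 166.9] c [ 0.5679 -0.1028] size [0.2052 0.1548] ang 7.964898109436035 [[0.45559999346733093, -0.04039999842643738], [0.47699999809265137, -0.19359999895095825], [0.6802999973297119, -0.16519999504089355], [0.6589000225067139, -0.011900000274181366]]
```

View pics/w1.png

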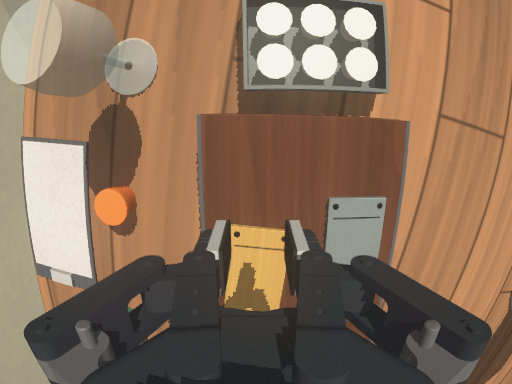

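```bash
python3 - <<'E'
from h import *
p=eyes.camera_params('wrist')
for n,u,z in(('Lfar',(199,114),.06),('Lnear',(408,121),.06),('edgefar',(202,200),.06),('edgenear',(396,235),.06),('Bfar',(231,225),.066),('Bnear',(288,229),.066),('Gfar',(328,197),.066),('Gnear',(386,197),.066)): print(n,atz('wrist',u,z,p).round(4))
im=cv2.imread('pics/w1.png')[90:300,180:430];cv2.imwrite('pics/v2.png',cv2.resize(im,None,fx=2.8,fy=2.8,interpolation=2))
E
```

```text
Lfar [ 0.6775 -0.1602  0.06  ]
Lnear [ 0.4794 -0.1905  0.06  ]
edgefar [ 0.6648 -0.0798  0.06  ]
edgenear [ 0.4592 -0.0719  0.06  ]
Bfar [ 0.6336 -0.0614  0.066 ]
Bnear [ 0.5789 -0.0659  0.066 ]
Gfar [ 0.5474 -0.1035  0.066 ]
Gnear [ 0.4876 -0.1126  0.066 ]
```

View pics/v2.png

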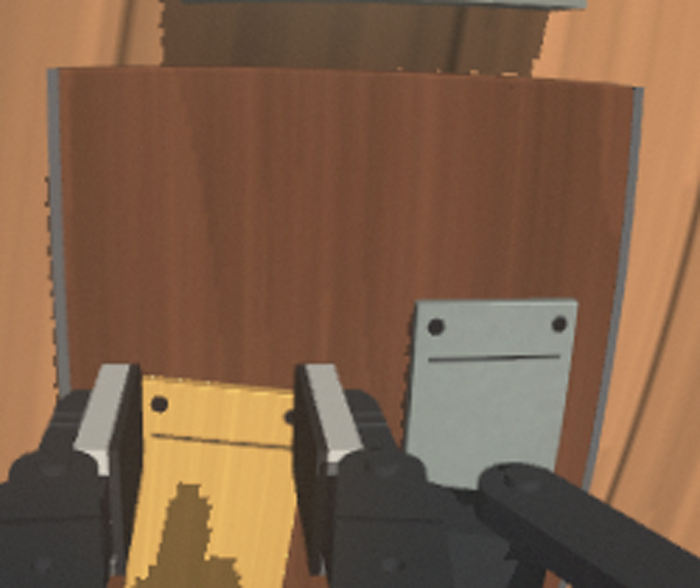

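Request:
{"op": "step_arm", "data": {"delta_pos": [[0,0.003,0.015],[0,0.003,0.035],[0,0.003,0.055],[0,0.003,0.075],[0,0.003,0.095],[0,0.003,0.108],[0,0.003,0.113],[0,0.003,0.115],[0,0.003,0.115]], "rot": [[0,0,0],[0,0,0],[0,0,0],[0,0,0],[0,0,0],[0,0,0],[0,0,0],[0,0,0],[0,0,0]]}}

```text
time_s: 3.85
position: [0.6134, -0.1076, 0.0859]
tool_rot: [0.761, -0.648, 0.0, -0.0]
force: [0.1, 0.4, 0.5]
opening: 0.0285
```

Request:
{"op": "step_arm", "data": {"delta_pos": [[0,0,0.002],[0,0,0.004],[0,0,0.005],[0,0,0.006],[0,0,0.006]], "rot": [[0,0,0],[0,0,0],[0,0,0],[0,0,0],[0,0,0]]}}

```text
time_s: 4.27
position: [0.6133, -0.1082, 0.0793]
tool_rot: [0.761, -0.649, 0.0, -0.0]
force: [-0.8, 0.2, -0.2]
opening: 0.0284
```

Request:
{"op": "step_arm", "data": {"delta_pos": [[0,0,0.001],[0,0,0.002],[0,0,0.003],[0,0,0.003],[0,0,0.003]], "rot": [[0,0,0],[0,0,0],[0,0,0],[0,0,0],[0,0,0]]}}

```text
time_s: 4.68
position: [0.6132, -0.1082, 0.0762]
tool_rot: [0.761, -0.649, -0.0, 0.0]
force: [0.8, 0.1, -1.0]
opening: 0.0286
```

Request:
{"op": "step_arm", "data": {"delta_pos": [[0,0,0.0005],[0,0,0.001],[0,0,0.001],[0,0,0.001]], "rot": [[0,0,0],[0,0,0],[0,0,0],[0,0,0]]}}

```text
time_s: 5.02
position: [0.6133, -0.1082, 0.0753]
tool_rot: [0.761, -0.649, -0.0, 0.0]
force: [-0.7, 0.0, 0.7]
opening: 0.028
```

Request:
{"op": "step_arm", "data": {"delta_pos": [[0,0,0.0005],[0,0,0.001],[0,0,0.001],[0,0,0.001]], "rot": [[0,0,0],[0,0,0],[0,0,0],[0,0,0]]}}

```text
time_s: 5.35
position: [0.6133, -0.1082, 0.0743]
tool_rot: [0.761, -0.649, -0.0, 0.0]
force: [0.7, -0.6, 0.6]
opening: 0.0284
```

Request:
{"op": "step_arm", "data": {"delta_pos": [[0,0,0.0005],[0,0,0.001],[0,0,0.001],[0,0,0.001]], "rot": [[0,0,0],[0,0,0],[0,0,0],[0,0,0]]}}

```text
time_s: 5.68
position: [0.6134, -0.1082, 0.0738]
tool_rot: [0.761, -0.649, 0.0, -0.0]
force: [-1.3, 0.8, 4.3]
opening: 0.0282
```

Request:
{"op": "step_arm", "data": {"delta_pos": [[0,0,0.0005],[0,0,0.001],[0,0,0.001],[0,0,0.001]], "rot": [[0,0,0],[0,0,0],[0,0,0],[0,0,0]]}}

```text
time_s: 6.02
position: [0.6134, -0.1082, 0.0738]
tool_rot: [0.761, -0.649, 0.0, -0.0]
force: [-4.1, 2.1, 9.7]
opening: 0.0282
```

Request:
{"op": "step_arm", "data": {"delta_pos": [[0,0,0.0005],[0,0,0.001],[0,0,0.001],[0,0,0.001]], "rot": [[0,0,0],[0,0,0],[0,0,0],[0,0,0]]}}

```text
time_s: 6.35
position: [0.6134, -0.1082, 0.0737]
tool_rot: [0.761, -0.649, 0.001, -0.0]
force: [-6.0, 3.9, 15.7]
opening: 0.0285
```

Request:
{"op": "step_arm", "data": {"delta_pos": [[0,0,-0.003],[0,0,-0.005],[-0.005,0,-0.005],[-0.012,0,-0.005],[-0.02,0,-0.005],[-0.026,0,-0.005],[-0.031,0,-0.005],[-0.036,0,-0.005],[-0.041,0,-0.005],[-0.046,0,-0.005],[-0.05,0,-0.005],[-0.05,0,-0.005]], "rot": [[0,0,0],[0,0,0],[0,0,0],[0,0,0],[0,0,0],[0,0,0],[0,0,0],[0,0,0],[0,0,0],[0,0,0],[0,0,0],[0,0,0]]}}

```text
time_s: 7.35
position: [0.6052, -0.058, 0.0763]
tool_rot: [0.761, -0.649, -0.0, -0.0]
force: [0.1, 0.1, -0.8]
opening: 0.0284
```

```bash
python3 - <<'E'
from h import *
a=eyes.read_camera('scene')[130:260,190:370];b=eyes.read_camera('top')[150:250,190:320]
A=cv2.resize(a,(554,400),interpolation=2); B=cv2.resize(b,(246,190),interpolation=2)
o=np.zeros((400,800,3),np.uint8);o[:,:554]=A;o[:190,554:]=B
save(o,'v3.png')
E
```

```text
(no output)
```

View pics/v3.png

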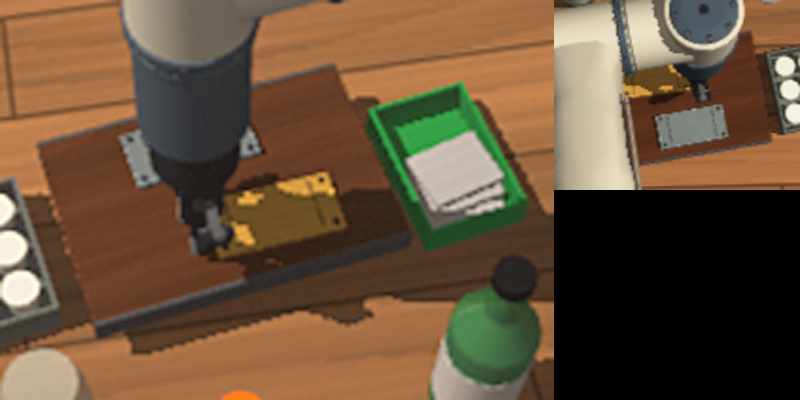

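Request:
{"op": "step_arm", "data": {"delta_pos": [[-0.004,0,0],[-0.009,0,0],[-0.015,0,0],[-0.021,0,0],[-0.027,0,0],[-0.033,0,0],[-0.039,0,0],[-0.045,0,0],[-0.051,0,0],[-0.056,0,0],[-0.06,0,0],[-0.06,0,0]], "rot": [[0,0,0],[0,0,0],[0,0,0],[0,0,0],[0,0,0],[0,0,0],[0,0,0],[0,0,0],[0,0,0],[0,0,0],[0,0,0],[0,0,0]]}}

```text
time_s: 8.45
position: [0.5957, 0.0015, 0.0763]
tool_rot: [0.761, -0.649, -0.0, -0.0]
force: [0.0, -0.9, 0.1]
opening: 0.0283
```

Request:
{"op": "step_arm", "data": {"delta_pos": [[-0.005,0,0],[-0.01,0,0],[-0.015,0,0],[-0.018,0,0],[-0.02,0,0],[-0.02,0,0]], "rot": [[0,0,0],[0,0,0],[0,0,0],[0,0,0],[0,0,0],[0,0,0]]}}

```text
time_s: 8.95
position: [0.5926, 0.0208, 0.0762]
tool_rot: [0.761, -0.649, -0.0, -0.0]
force: [-0.0, -0.2, -0.7]
opening: 0.0279
```

```bash
cat > m.py <<'E'
from h import *
import sys
im=eyes.read_camera('scene')
for r in nets.trace('scene','brass_plate')[:1]:
    m=r['pixels'].astype(np.uint8);c=max(cv2.findContours(m,0,1)[0],key=cv2.contourArea)
    w=np.array([atz('scene',u,.066)[:2] for u in c[:,0].astype(float)])-[.5558,-.0271]
    y=w@[-.1514,.9885];x=w@[.9885,.1514]
    rc=cv2.minAreaRect(np.c_[x,y].astype(np.float32));print(r['score'],'y',y.min(),y.max(),'x',x.min(),x.max(),rc)
save(cv2.resize(im[130:260,190:370],(720,520),interpolation=2),sys.argv[1])
E
python3 m.py v4.png
```

```text
(no output)
```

View pics/v4.png

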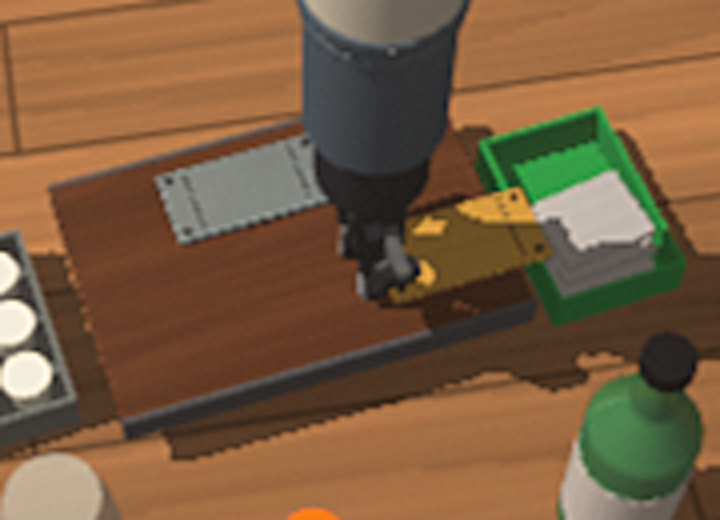

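```bash
python3 - <<'E'
from h import *
for n,u,z in(('front1',(516,188),.066),('front2',(551,258),.066),('ledge corner',(535,301),.06),('bung-end corner',(126,420),.06),('rear2',(392,302),.066)):
    w=atz('scene',(190+u[0]/4,130+u[1]/4),z)[:2]-[.5558,-.0271]; print(n,'x',round(w@[.9885,.1514],4),'y',round(w@[-.1514,.9885],4))
s=sensors.read_state();w=s['position'][:2]-[.5558,-.0271];print('tcp',w@[.9885,.1514],w@[-.1514,.9885])
E
```

```text
front1 x 0.0159 y 0.1691
front2 x 0.0786 y 0.1699
ledge corner x 0.1044 y 0.1478
bung-end corner x 0.1028 y -0.1479
rear2 x 0.0767 y 0.0516
tcp 0.04368303525878234 0.041508733846134585
```

Request:
{"op": "step_arm", "data": {"delta_pos": [[-0.004,0,0],[-0.009,0,0],[-0.014,0,0],[-0.017,0,0],[-0.019,0,0],[-0.019,0,0],[-0.019,0,0]], "rot": [[0,0,0],[0,0,0],[0,0,0],[0,0,0],[0,0,0],[0,0,0],[0,0,0]]}}

```text
time_s: 9.63
position: [0.5897, 0.0394, 0.0763]
tool_rot: [0.761, -0.649, -0.0, -0.0]
force: [-0.2, -0.2, -0.1]
opening: 0.0279
```

Request:
{"op": "step_arm", "data": {"delta_pos": [[0.005,0,0],[0.015,0,0],[0.03,0,0],[0.04,0,-0.01],[0.05,0,-0.035],[0.07,0,-0.065],[0.09,0,-0.095],[0.11,0,-0.115],[0.13,0,-0.12],[0.14,0,-0.12],[0.14,0,-0.12]], "rot": [[0,0,0],[0,0,0],[0,0,0],[0,0,0],[0,0,0],[0,0,0],[0,0,0],[0,0,0],[0,0,0],[0,0,0],[0,0,0]]}}

```text
time_s: 10.55
position: [0.6118, -0.1017, 0.1967]
tool_rot: [0.76, -0.65, 0.0, -0.0]
force: [-0.9, 0.1, -0.8]
opening: 0.0284
```

```bash
python3 m.py v5.png; python3 - <<'E'
from h import *
eyes.read_camera('scene')
r=nets.trace('scene','grey_plate')[0];print('grey',r['xy'],'start 252,173')
eyes.read_camera('top')
for n in ('brass_plate','grey_plate'):
  for r in nets.trace('top',n)[:1]:
    w=np.array([atz('top',u,.066)[:2] for u in cv2.findNonZero(r['pixels'].astype(np.uint8))[:,0].astype(float)])
    w=w-[.5558,-.0271]; q=cv2.minAreaRect(np.c_[w@[.9885,.1514],w@[-.1514,.9885]].astype(np.float32)); print(n,r['score'],r['xy'],q)
E
```

```text
0.68 y 0.06843160605882989 0.18845321783344 x 0.011840394734631412 0.07709230804074849 ((0.044180937111377716, 0.12841224670410156), (0.06506285816431046, 0.11988440901041031), 0.4320716857910156)
grey [255.9, 174.7] start 252,173
grey_plate 0.84 [262.3, 214.9] ((-0.048053763806819916, -0.01602432131767273), (0.060134418308734894, 0.11549629271030426), 0.6075232625007629)
```

View pics/v5.png

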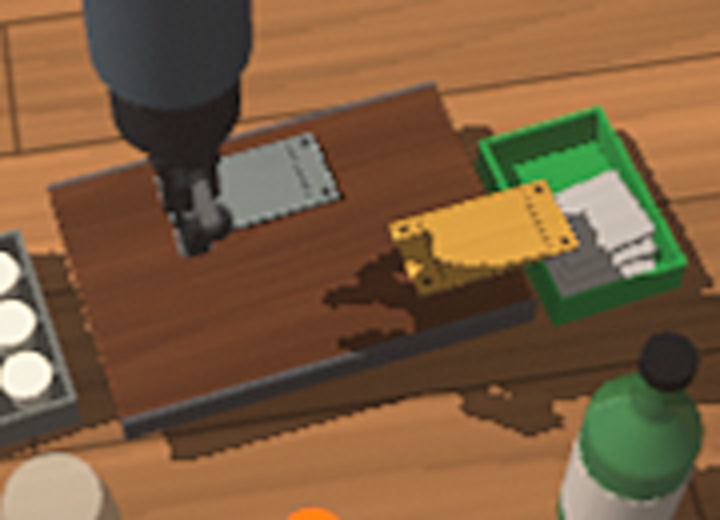

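```bash
python3 -c "
from bench import sign_off;print(sign_off())"
```

```text
the job is handed in; nothing more can be done
None
```

I pushed the brass plate along the ledge with both fingertips on its end edge until it stuck out about a third of its length on the green-tray side. Then I backed the hand off, raised it clear and handed the job in at about 11 s of robot time.

| Check | Result |
|---|---|
| Brass plate centre along the ledge | 128 mm from the scene camera, about 131 mm from the tool position (allowed 116 to 144 mm) |
| Overhang | 38 to 41 mm of the plate's 120 mm |
| Angle to the ledge | about 0.4° |
| Distance from the ledge's centre line | 44 mm |
| Lying flat | judged from the last scene picture only; I did not measure the tilt |
| Grey plate | still in place to the eye. Its outline in the scene image had moved about 4 pixels, which I put down to the hand hiding part of it, so it is not confirmed to the millimetre |

- **Failed checks:** The network missed the brass plate in some pictures, including the last one from above. The final figures therefore rest on the scene view and the tool position, which differ by about 3 mm.
- **Not checked:** I did not measure the other objects again at the end, but the hand stayed well clear of them throughout.

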